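Pin the hasp of the seized-goods box and hold the box up level

ROBOT

A 7-joint arm with a two-finger parallel gripper is mounted at the origin on the work surface. World frame = base frame: x ahead of the robot, y to its left, z up, the work surface at z = 0. Lengths are in m, angles in rad, forces in N, time in s.
With the tool pointing down it reaches from about 0.4 to 0.85 m from the base axis. Payload 4.5 kg.
Tool frame: the origin (TCP) lies at the very end of the fingers, on their centre line; the grasp point (between the pads) lies 19 mm behind it; z points along the fingers, y is the line along which they close (so a half turn about z gives the same grasp; the last joint's range is limited). The gripper opens to 88 mm and grips with 3 to 60 N. Pads are 18 mm wide; open, the fingers measure 123 mm over their backs; the gripper's body (75 mm by 187 mm) begins 45 mm behind the grasp point.
Start: joints at [-1.292, 0.689, -0.195, 1.565, 0.157, 0.902, -0.215], TCP at [0.151, 0.606, 0.239] pointing down, gripper open.
Joint ranges: [-3.01, 3.01], [-0.46, 2.08], [-1.47, 1.51], [0.13, 2.56], [-1, 4.14], [0.04, 2.09], [-2.66, 2.66]. Speed limits (rad/s): [2.57, 2.57, 3.14, 3.14, 3.14, 3.14, 3.14].

INTERFACE

Orientations are given as a unit quaternion [x, y, z, w].
In Python, from plant import r gives the robot as it stands. The module is installed in compiled form; this text tells all that it offers.
- The arm moves only by the shell command python3 -m pendant 'ROWS' [FORCE]. ROWS is JSON, one flat list of numbers, 7 for each row, row after row: the opening, from 0 (shut) to 1 (fully open), then the shift along the tool's x, y, z scaled (see below), then the turn, a rotation vector about the tool's x, y, z scaled (see below). A call has 1 to 12 rows; each row is the pose to reach, as a shift and turn from the pose commanded when the call began, along the tool's axes at that moment; what a row does not reach only later rows make up. The controller multiplies each number of a shift by 0.15 m and each number of a turn by pi/2 rad. A row lasts 1/10 s, in which the tool goes at most 50 mm and 8.59 degrees, less where a joint would pass 70% of its speed; a pose out of reach is approached as far as the arm can. A call with a number of a shift or a turn outside -1 to 1 is refused whole. A call with a gripper value outside its range is refused whole. The fingers move at their own pace and stop on an object; FORCE is the grip in N (left out, the last holds). Time passes only in rows, so rows that repeat a pose let the fingers close. It gives the time, the measured TCP pose, the force, the opening and the grip force at its end, in the units of the state.
- r.get_state(): the state, without advancing time (a new reading comes with each control period).
- r.snapshot(name): name is "scene" or "side" or "wrist"; returns a dict with "img" (400x640x3 uint8, red, green, blue), "mtx" (3x3 intrinsics, pixels), "cam_to_world" (4x4, takes a point from camera to world coordinates). Camera axes: x right, y up, looking along -z (the intrinsics and any distortion apply to the point x, -y, -z); pixel columns grow to the right and rows downward; lengths in m; the calibration is good to about 2 mm. A picture is of the moment at which its call begins. There is no depth.
- r.finish_job(): hands the job in; it is judged then, once.
The state is a dict: "clock": time; "q": joint angles; "qd": joint speeds; "joint_torque": joint torques, N m; "tool_pos": TCP position; "eef_rot": TCP orientation; "contact_force": force on the tool from outside, world axes, zero at the start; "moment": the same for the moment, N m; "opening": opening from 0.0 (shut) to 1.0 (fully open); "finger_force": force on a finger pad.
Only numpy, scipy, OpenCV 4.12 (cv2) and the standard library are available. Lean on these libraries where they do the work, as an engineer would, in place of code of your own. Each camera call takes 0.05 s, during which the arm holds its last target. There are 200 camera calls.

TASK

Seal the aluminium goods box standing on the scale: take the red-headed seal pin from its rest and push it straight through the aligned holes of the hasp on the box's front until its head is fully home against the outer ear, while the box still stands on the scale. Then grip the box by the handle on its lid, lift it straight up about 10 cm clear of the scale and hold it there level and still for the record photo, pin home and lid shut, never tipping the box on the way; the job finishes while you are still holding it in the air. Leave the blue spare pin, ring tray, watch, sunglasses, stamp and tape roll where they are.

Things in the scene. Friction and masses are not known exactly. Their poses are not given: they have to be found in the camera images.
- box: Loose aluminium box, 150 (x) x 200 (y) x 80 mm high with its lid, on the scale's plate, 0.5 to 0.75 kg in all. Origin: centre of its underside; x from the front (hasp side, roughly facing the robot) to the hinged rear, y along the long side, z up. Held on the scale only by friction: it slides at a push of some 2 to 6 N. Unpinned, the lid swings open when pulled by its handle.
- hasp (a point): Centre of the outer ear's hole on its robot-side face, 105 mm before and 40 mm above the box's origin; axes as the box, pin goes in along +x. Hasp: two steel ears on the box, 42 mm wide, 5 thick, 25-55 mm above its underside, 12-17 and 25-30 mm out from its front; the lid's brass tongue (24 wide, 4 thick) hangs between. 13 mm holes through all three, aligned while the lid is shut.
- handle (a point): Centre of the straight grip bar on the lid, directly over the box's centre, 112 mm above the underside, 32 mm above the lid's top. The bar runs along the box's y: 12 mm wide (box x), 14 mm high; 88 mm of it is free between its two posts. The load's centre lies close below this point.
- lid (a joint): Angle of the box's lid about its rear hinge, rad: 0 shut (its stop), grows as the front of the lid rises. Swings freely; its own weight shuts it. With the pin home it has about 0.03 rad of play, and the pin creeps out 1 to 2 mm as the load comes on.
- pin: Red-headed seal pin, loose, 30 g, level in one place of the rest, axis 32.5 mm above the desk. Origin: on its axis at the shoulder between head and shank; x along the shank to the tip. Steel shank 9 mm thick, 28 long, last 6 mm tapering to 4. Head 18 x 18 mm, upright sides, 22 long (x = -22 to 0), sticks out of the rest towards the robot, sides free: grip there, lift straight up.
- spare_pin: The same pin with a blue head, loose, in the other place of the rest. To be left alone.
- rest: Fixed black pin rest, 66 (x) x 140 (y) x 42 mm. Origin: centre between its two places on the desk; they lie 40 mm either side in y. A pin lies along x, tip to +x, shoulder at x = -18 mm, shank in a groove open above, a 12 mm wide ledge under its head. Low well with yellow caps between. Stands left or right on the desk, the ring tray on the other side.
- scale: Fixed bench scale, grey with a steel weighing plate 200 (x) x 220 mm (y), plate top 45 mm above the desk. Origin: on the desk below the plate's centre; same front as the box. A 50 mm deep control strip, 30 to 32 mm high, lies in front of the plate (to -x).
- ring_tray: Red display tray of rings, 150 x 190 x 25 mm, loose, 0.6 kg. Origin: centre of its underside. To be left alone.
- watch: Steel wristwatch on a grey cushion, 75 x 50 x 53 mm, loose. Origin: centre of its underside. To be left alone.
- sunglasses: Amber sunglasses standing open, 125 mm wide, 140 mm deep, 48 mm high, loose. Origin: on the desk below the bridge; arms to +x. To be left alone.
- stamp: Turned dark-wood hand stamp, 38 mm across, 68 mm high, loose. Origin: centre of its underside. To be left alone.
- tape_roll: Clear roll of packing tape lying flat, 100 mm across, 48 mm high, loose. Origin: centre of its underside. To be left alone.
Not all that is in view belongs to the job. Leave any green or turquoise look-alike of the pin alone.

How it is judged:
By the outcome, as a careful person would: the job done as asked, in the order asked, and still so for the second after the job is handed in, while the arm keeps its last pose, push and grip.
It also fails if it takes over 59 s, if anything falls off the work surface, if the arm or the gripper's body presses on something with over 40 N, if the wrist force passes 120 N, or if a joint passes its speed limit or range.

## Working session

There is one attempt and no reset: what is moved stays moved. The work goes in short steps, Python scripts to look and compute and a shell command to move; the robot and the scene stay as the last step left them, time stands still between calls to the robot, and variables do not carry over. Pictures are saved under pics/ and viewed, at most 10 in all, crops included, and the job is handed in when it is done.

```bash
mkdir -p pics; python3 - <<'E'
from plant import r
import cv2,numpy as np,json
for n in("scene","side","wrist"):
    s=r.snapshot(n); cv2.imwrite(f"pics/{n}0.png",s["img"][:,:,::-1])
    print(n,np.round(s["mtx"],1).tolist(),np.round(s["cam_to_world"],4).tolist(),[k for k in s])
    np.savez(f"{n}0.npz",mtx=s["mtx"],T=s["cam_to_world"])
print(r.get_state())
E
```

```text
scene [[419.5, 0.0, 314.3], [0.0, 419.5, 196.6], [0.0, 0.0, 1.0]] [[0.7915, -0.3751, 0.4826, 1.0093], [0.611, 0.5063, -0.6085, -0.6253], [-0.0161, 0.7765, 0.6299, 0.7876], [0.0, 0.0, 0.0, 1.0]] ['img', 'mtx', 'cam_to_world']
side [[489.9, 0.0, 322.9], [0.0, 489.9, 200.7], [0.0, 0.0, 1.0]] [[-0.9731, 0.1806, -0.1429, 0.3171], [-0.2299, -0.7254, 0.6488, 0.8412], [0.0135, 0.6642, 0.7474, 1.0198], [0.0, 0.0, 0.0, 1.0]] ['img', 'mtx', 'cam_to_world']
wrist [[355.2, 0.0, 325.2], [0.0, 355.2, 193.1], [0.0, 0.0, 1.0]] [[0.2431, -0.9369, -0.2513, 0.0865], [0.97, 0.2344, 0.0646, 0.6227], [-0.0016, -0.2595, 0.9658, 0.3844], [0.0, 0.0, 0.0, 1.0]] ['img', 'mtx', 'cam_to_world']
{'clock': 0.15, 'q': array([-1.29219294,  0.68977667, -0.19451303,  1.56606968,  0.15733819,
        0.9025229 , -0.21510177]), 'qd': array([-0.00108695, -0.00404963,  0.00038089, -0.00235368, -0.00011734,
        0.000395  ,  0.00127946]), 'joint_torque': array([-8.46787825e-04, -5.27865279e+01, -1.26903109e+00, -1.53588188e+01,
       -5.26613742e-02,  3.86553860e-03,  9.92636637e-05]), 'tool_pos': array([0.15141729, 0.60589677, 0.23811252]), 'eef_rot': array([ 1.22060606e-01,  9.92522407e-01, -6.92193865e-04, -1.25066454e-05]), 'contact_force': array([-0.42080851,  0.23892122, -0.65984444]), 'moment': array([ 0.00966529, -0.01674821,  0.02039307]), 'finger_force': 0.0, 'opening': 0.9989352268627335}
```

View pics/scene0.png

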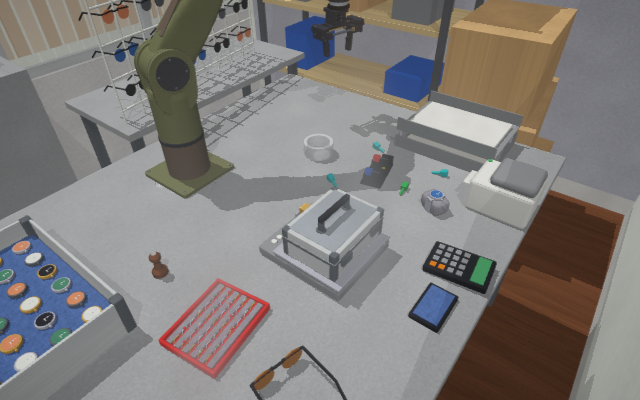

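View pics/side0.png

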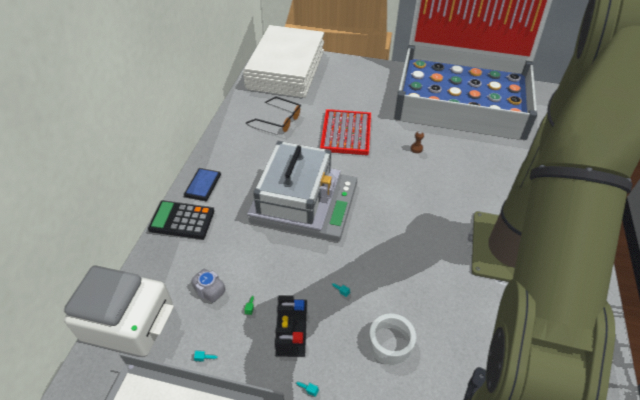

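The side view shows the red head in the rest at about (298,338), the blue one at (298,305), and the box on the scale with the hasp at about (326,183). Possible confusions with the red pin: the blue spare (298,305), turquoise look-alikes (342,289), (205,356) and (308,388), and a green one (249,305). The choice is red, (298,338), which I'll check in enlarged crops.

```bash
cat > h.py <<'E'
import numpy as np,cv2
from scipy.spatial.transform import Rotation as R
def proj(s,P):
    K,T=s["mtx"],s["T"]; p=(np.atleast_2d(P)-T[:3,3])@T[:3,:3]; p=p*[1,-1,-1]
    q=p@K.T; return q[:,:2]/q[:,2:]
def ray(s,uv):
    K,T=s["mtx"],s["T"]; d=np.linalg.solve(K,[*uv,1.])*[1,-1,-1]; return T[:3,3],T[:3,:3]@d
def onz(s,uv,z):
    o,d=ray(s,uv); return o+d*(z-o[2])/d[2]
def tri(*ob):
    A=np.zeros((3,3));b=np.zeros(3)
    for s,uv in ob:
        o,d=ray(s,uv);d=d/np.linalg.norm(d);M=np.eye(3)-np.outer(d,d);A+=M;b+=M@o
    P=np.linalg.solve(A,b); return P,[np.round(proj(s,P)[0]-uv,1).tolist() for s,uv in ob]
def load(n): return dict(np.load(n+".npz"))
def shot(n,name):
    from plant import r
    s=r.snapshot(n); cv2.imwrite(f"pics/{name}.png",s["img"][:,:,::-1]); np.savez(f"{name}.npz",mtx=s["mtx"],T=s["cam_to_world"])
    return dict(mtx=s["mtx"],T=s["cam_to_world"],img=s["img"])
def crop(name,x,y,w,h,W,H): return cv2.resize(cv2.imread(f"pics/{name}.png")[y:y+h,x:x+w],(W,H),interpolation=cv2.INTER_CUBIC)
E
python3 - <<'E'
from h import *
a=np.hstack([crop("scene0",250,170,140,105,400,300),crop("scene0",340,135,80,60,400,300)])
b=np.hstack([crop("side0",240,140,140,105,400,300),crop("side0",260,280,100,75,400,300)])
cv2.imwrite("pics/m1.png",np.vstack([a,b]))
S,D=load("scene0"),load("side0")
print(tri((S,(377,158)),(D,(298,338))))
for n,p in dict(box=(290,180),scale=(300,210),tray=(347,132),stamp=(417,149),tape=(393,335),watch=(207,287)).items(): print(n,np.round(onz(D,p,0.03),3))
E
```

```text
(array([0.46887416, 0.38227217, 0.02986998]), [[-0.5, -0.1], [-0.8, 0.2]])
box [ 0.614 -0.071  0.03 ]
scale [0.558 0.029 0.03 ]
tray [ 0.5   -0.312  0.03 ]
stamp [ 0.281 -0.288  0.03 ]
tape [0.268 0.326 0.03 ]
watch [0.707 0.309 0.03 ]
```

View pics/m1.png

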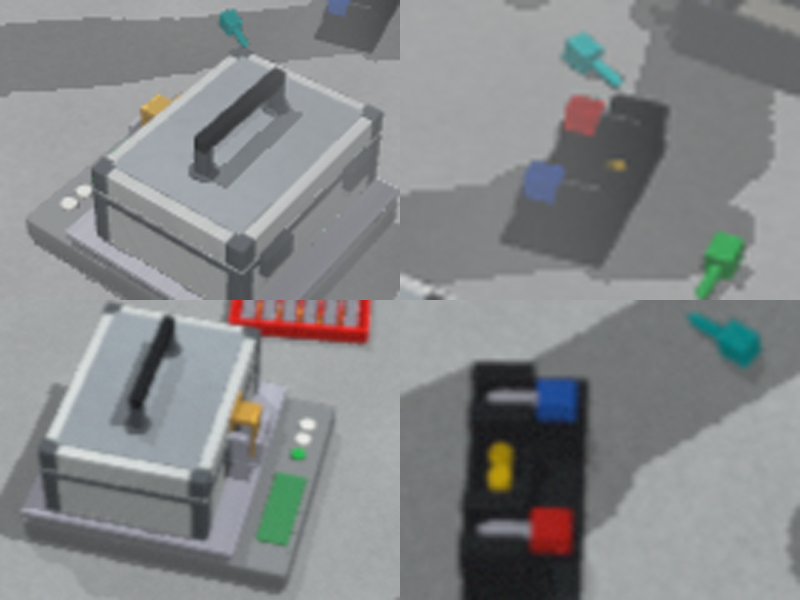

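The crops confirm red: head centre at side (297.8,337.5) and scene (376.8,158.0), with blue at side (299.5,304.8) and scene (368.6,171.4). The box lid is shut, its handle is dark, and the brass tongue is in front.

```bash
python3 - <<'E'
from h import *
S,D=load("scene0"),load("side0")
a=tri((S,(376.8,158)),(D,(297.8,337.5)));b=tri((S,(368.6,171.4)),(D,(299.5,304.8)));print(a,b)
d=a[0]-b[0];print("rest yaw",np.degrees(np.arctan2(-d[0],d[1])))
c=[onz(D,p,.125)[:2] for p in((257.5,190.8),(311.8,197.8),(329.3,152.3),(280.3,143.5))]
print(np.round(c,3),np.mean(c,0)); 
for i,j in((1,0),(2,3),(1,2),(0,3)):
    e=c[j]-c[i];print(np.linalg.norm(e),np.degrees(np.arctan2(e[1],e[0])))
E
python3 -m pendant '[1,-0.8,-0.35,0,0,0,0, 1,-0.8,-0.35,0,0,0,0, 1,-0.8,-0.35,0,0,0,0, 1,-0.8,-0.35,0,0,0,0]'
```

```text
(array([0.46914161, 0.38131486, 0.03041351]), [[-0.4, -0.1], [-0.6, 0.1]]) (array([0.48659863, 0.3034104 , 0.02988372]), [[-0.5, -0.1], [-0.6, 0.1]])
rest yaw 12.630335674963101
[[ 0.653  0.072]
 [ 0.517  0.062]
 [ 0.512 -0.109]
 [ 0.649 -0.11 ]] [ 0.58266325 -0.02132089]
0.13682600449422347 4.156720579143386
0.13717861118410857 -0.7037636573385941
0.1703899457841563 -91.81015325697972
0.18196784370106556 -91.47376795293069
clock: 0.55
tool_pos: [0.2612, 0.5219, 0.2383]
eef_rot: [0.127, 0.992, -0.002, 0.002]
contact_force: [-1.3, -0.3, -0.0]
opening: 1.001
finger_force: 0.0
```

```bash
python3 -m pendant '[1,-1,-0.5,0,0,0,-0.3, 1,-1,-0.5,0,0,0,-0.3, 1,-1,-0.5,0,0,0,-0.3, 1,-1,-0.5,0,0,0,-0.3, 1,-1,-0.5,0,0,0,-0.3]'; python3 - <<'E'
from h import *
shot("wrist","w1")
E
```

```text
clock: 1.05
tool_pos: [0.3853, 0.4147, 0.2383]
eef_rot: [-0.11, 0.994, -0.001, 0.0]
contact_force: [0.0, 0.4, -0.0]
opening: 1.001
finger_force: 0.0
```

View pics/w1.png

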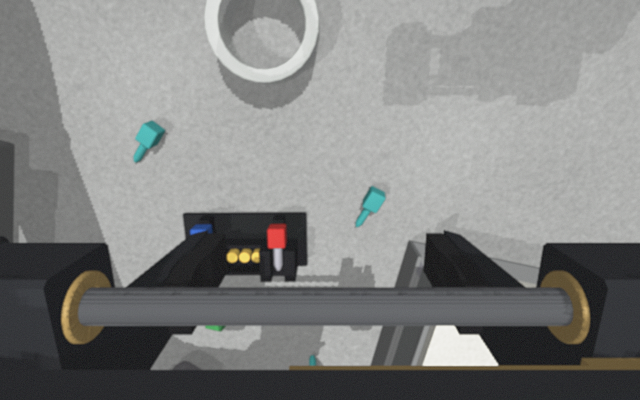

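The wrist view shows the red head at (277,237) with its shank pointing down the image to (278,268), blue at (201,231), and turquoise decoys at (150,135) and (373,200). I'll move closer and measure from a second place.

```bash
python3 -m pendant '[1,-0.2,-0.1,0.3,0,0,0, 1,-0.2,-0.1,0.3,0,0,0, 1,-0.2,-0.1,0.3,0,0,0, 1,-0.2,-0.1,0.3,0,0,0, 1,-0.2,-0.1,0.3,0,0,0]'; python3 - <<'E'
from h import *
from plant import r
s=shot("wrist","w2")
st=r.get_state();print(st["tool_pos"],st["eef_rot"])
for n in("w1","w2","side0","scene0"):
    im=cv2.imread(f"pics/{n}.png").astype(int);m=((im[:,:,2]>120)&(im[:,:,1]<90)&(im[:,:,0]<90))
    k,l,stt,c=cv2.connectedComponentsWithStats(m.astype(np.uint8))
    print(n,[(stt[i].tolist(),np.round(c[i],1).tolist()) for i in range(1,k) if stt[i][4]>15][:6])
cv2.imwrite("pics/w2c.png",crop("w2",200,170,160,120,800,600))
E
```

```text
clock: 1.6
tool_pos: [0.4136, 0.4114, 0.1951]
eef_rot: [-0.114, 0.993, 0.001, 0.0]
contact_force: [0.2, 0.2, -0.1]
opening: 1.0
finger_force: 0.0
[0.41399541 0.41103898 0.19504535] [-1.14113284e-01  9.93467061e-01  1.06456222e-03  4.74134677e-04]
w1 [([267, 224, 19, 25, 419], [275.9, 236.3])]
w2 [([267, 213, 21, 28, 549], [277.1, 226.1])]
side0 [([414, 0, 133, 56, 3539], [479.8, 32.3]), ([487, 0, 5, 16, 24], [488.9, 7.5]), ([494, 1, 5, 15, 19], [496.1, 7.5]), ([527, 0, 10, 25, 41], [531.3, 11.4]), ([513, 12, 5, 12, 19], [515.2, 17.3]), ([320, 110, 51, 45, 626], [345.9, 136.1])]
scene0 [([118, 8, 11, 10, 78], [123.3, 12.9]), ([102, 13, 12, 11, 84], [108.2, 17.9]), ([245, 30, 5, 7, 23], [247.4, 32.7]), ([238, 34, 4, 7, 21], [239.6, 36.9]), ([373, 155, 7, 7, 35], [376.4, 157.9]), ([214, 289, 56, 89, 765], [244.8, 328.3])]
```

View pics/w2c.png

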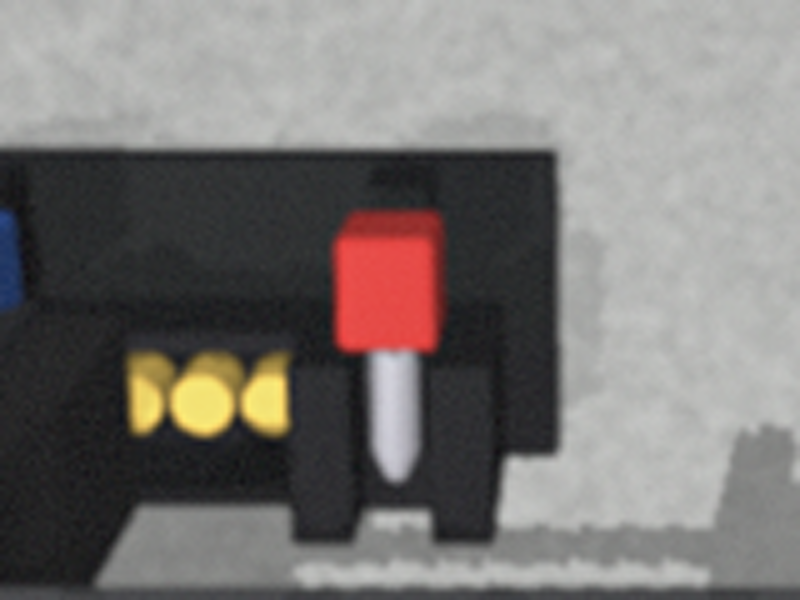

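The close crop shows the red pin: top face spans px x 267.0–287.6 and y 217.4–240.4, and the shank tip is at (279.4,266.4). The sides are free.

```bash
python3 - <<'E'
from h import *
from plant import r
from scipy.optimize import least_squares
w1,w2,D=load("w1"),load("w2"),load("side0")
print("height", tri((w2,(277.4,240.4)),(w1,(276.3,249)),(D,(295.5,335.5))))
sh=onz(w2,(277.4,240.4),.0415); bk=onz(w2,(277,217.4),.0415); tip=onz(w2,(279.4,266.4),.0325)
print(sh,bk,tip,np.linalg.norm(sh-bk))
d=(tip-bk)[:2];yaw=np.arctan2(d[1],d[0]);print("yaw",np.degrees(yaw))
c=np.array([*((sh+bk)/2)[:2],.0325]);print("centre",c)
st=r.get_state();Rm=R.from_quat(st["eef_rot"]);x=Rm.as_matrix()[:,0];print("toolx yaw",np.degrees(np.arctan2(-x[1],-x[0])))
print("shift/0.15 (grasp pt at c)",Rm.inv().apply(c-[0,0,.019]-st["tool_pos"])/.15)
print("z tool",Rm.as_matrix()[:,2])
E
```

```text
height (array([0.47368692, 0.38500661, 0.05208812]), [[1.8, -1.5], [1.0, -1.3], [-1.0, -1.4]])
[0.48010684 0.38329607 0.0415    ] [0.45857798 0.37871843 0.0415    ] [0.50977843 0.38987536 0.0325    ] 0.022010149230612123
yaw 12.292978924312617
centre [0.46934241 0.38100725 0.0325    ]
toolx yaw 13.104907351453459
shift/0.15 (grasp pt at c) [-0.31254112 -0.28108715  1.21011187]
z tool [ 6.99112986e-04  2.22342513e-03 -9.99997284e-01]
```

```bash
python3 -m pendant '[0.5,-0.305,-0.281,0.3,0,0,0.009, 0.5,-0.305,-0.281,0.7,0,0,0.009, 0.5,-0.305,-0.281,0.7,0,0,0.009, 0.5,-0.305,-0.281,0.7,0,0,0.009, 0.5,-0.305,-0.281,0.7,0,0,0.009, 0.5,-0.305,-0.281,0.7,0,0,0.009]' 20; python3 - <<'E'
from h import *
from plant import r
st=r.get_state();Rm=R.from_quat(st["eef_rot"])
u=np.array([np.cos(np.radians(12.3)),np.sin(np.radians(12.3)),0])
print(Rm.inv().apply(np.array([.4693,.3810,.0165])-u*.001-st["tool_pos"])/.15,Rm.as_matrix()[:,2])
s=shot("wrist","w3");cv2.imwrite("pics/w3c.png",crop("w3",160,200,320,200,800,500))
E
```

```text
clock: 2.25
tool_pos: [0.4691, 0.3808, 0.091]
eef_rot: [-0.107, 0.994, 0.002, 0.001]
contact_force: [-0.3, 1.5, 1.0]
opening: 0.505
finger_force: 0.0
[ 0.00646417 -0.0007863   0.49675833] [ 0.002001    0.00357266 -0.99999162]
```

View pics/w3c.png

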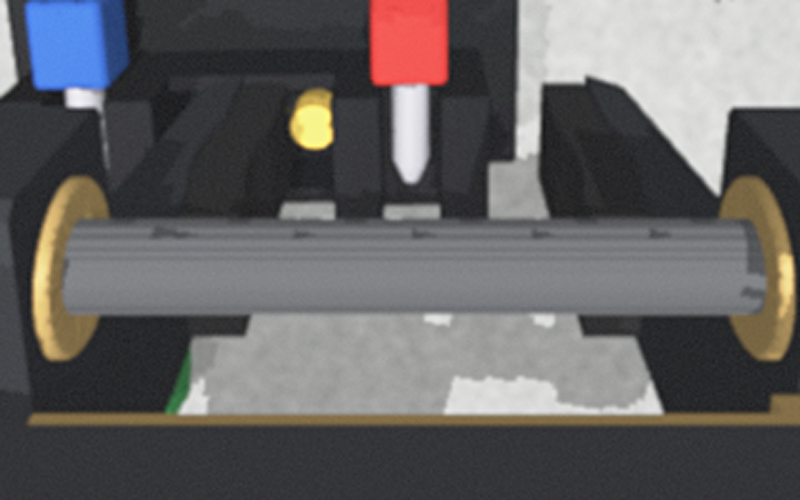

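The red head is centred between the fingers (crop col 409, fingers at about 285 and 540). I'll go down and grip.

```bash
python3 -m pendant '[0.5,0,0,0.2,0,0,0, 0.5,0,0,0.35,0,0,0, 0.5,0.003,0,0.45,0,0,0, 0.5,0.006,0,0.49,0,0,0, 0.5,0.006,0,0.495,0,0,0, 0.5,0.006,0,0.495,0,0,0]' 20 ; python3 -m pendant '[0,0,0,0,0,0,0, 0,0,0,0,0,0,0, 0,0,0,0,0,0,0, 0,0,0,0,0,0,0, 0,0,0,0,0,0,0, 0,0,0,0,0,0,0]' 25
```

```text
clock: 2.9
tool_pos: [0.4686, 0.379, 0.0154]
eef_rot: [-0.106, 0.994, 0.001, 0.001]
contact_force: [-0.0, 0.3, -0.6]
opening: 0.501
finger_force: 0.0
clock: 3.5
tool_pos: [0.4685, 0.3786, 0.0148]
eef_rot: [-0.106, 0.994, 0.0, 0.0]
contact_force: [1.2, -0.0, 3.3]
opening: 0.2
finger_force: 25.0
```

```bash
python3 -m pendant '[0.1,0,0,-0.1,0,0,0, 0.1,0,0,-0.3,0,0,0, 0.1,0,0,-0.6,0,0,0, 0.1,0,0,-0.9,0,0,0, 0.1,0,0,-1,0,0,0, 0.1,0,0,-1,0,0,0]'; python3 -m pendant '[0.1,0,-0.3,-0.4,0,0,0.1, 0.1,0.1,-0.6,-0.4,0,0,0.1, 0.1,0.2,-0.9,-0.4,0,0,0.1, 0.1,0.3,-1,-0.4,0,0,0.1, 0.1,0.3,-1,-0.4,0,0,0.1]'; python3 - <<'E'
from h import *
shot("wrist","w4");shot("side","s4");shot("scene","c4")
cv2.imwrite("pics/m4.png",np.vstack([np.hstack([crop("w4",0,0,640,400,480,300),crop("side0",312,145,48,45,320,300)]),np.hstack([crop("s4",240,140,140,105,400,300),crop("c4",250,170,140,105,400,300)])]) )
E
```

```text
clock: 4.1
tool_pos: [0.4695, 0.3797, 0.1681]
eef_rot: [-0.106, 0.994, 0.002, 0.002]
contact_force: [0.3, 0.0, -0.8]
opening: 0.201
finger_force: 25.0
clock: 4.6
tool_pos: [0.4537, 0.2156, 0.2233]
eef_rot: [-0.025, 1.0, -0.003, -0.002]
contact_force: [0.5, 0.9, -0.2]
opening: 0.196
finger_force: 25.0
```

View pics/m4.png

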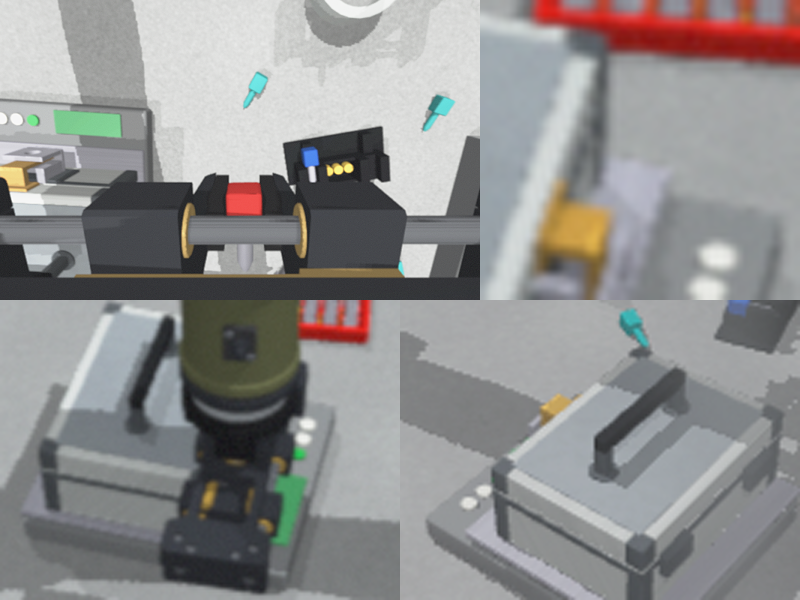

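The pin is held level between the pads. The hasp tongue shows at the far left of the wrist view (full px about (27,227)) and the blue spare is undisturbed. I'll move to view the hasp from two places.

```bash
python3 -m pendant '[0.1,0.05,-0.3,0,0,0,0, 0.1,0.1,-0.6,0,0,0,0, 0.1,0.2,-0.8,0,0,0,0, 0.1,0.2,-0.9,0,0,0,0, 0.1,0.2,-0.9,0,0,0,0, 0.1,0.2,-0.9,0,0,0,0]'; python3 -c "
from h import *
shot('wrist','w5')"; python3 -m pendant '[0.1,0,-0.3,0,0,0,0, 0.1,0,-0.6,0,0,0,0, 0.1,0,-0.8,0,0,0,0, 0.1,0,-0.9,0,0,0,0, 0.1,0,-0.9,0,0,0,0, 0.1,0,-0.9,0,0,0,0]'; python3 - <<'E'
from h import *
shot("wrist","w6")
cv2.imwrite("pics/m5.png",np.vstack([crop("w5",0,110,320,120,800,300),crop("w6",320,110,320,120,800,300)]))
E
```

```text
clock: 5.35
tool_pos: [0.4343, 0.0879, 0.2243]
eef_rot: [-0.028, 1.0, 0.001, 0.0]
contact_force: [0.3, -0.1, -0.5]
opening: 0.203
finger_force: 25.0
clock: 6.0
tool_pos: [0.4416, -0.047, 0.2244]
eef_rot: [-0.029, 1.0, 0.001, 0.0]
contact_force: [0.5, 1.6, -0.6]
opening: 0.204
finger_force: 25.0
```

View pics/m5.png

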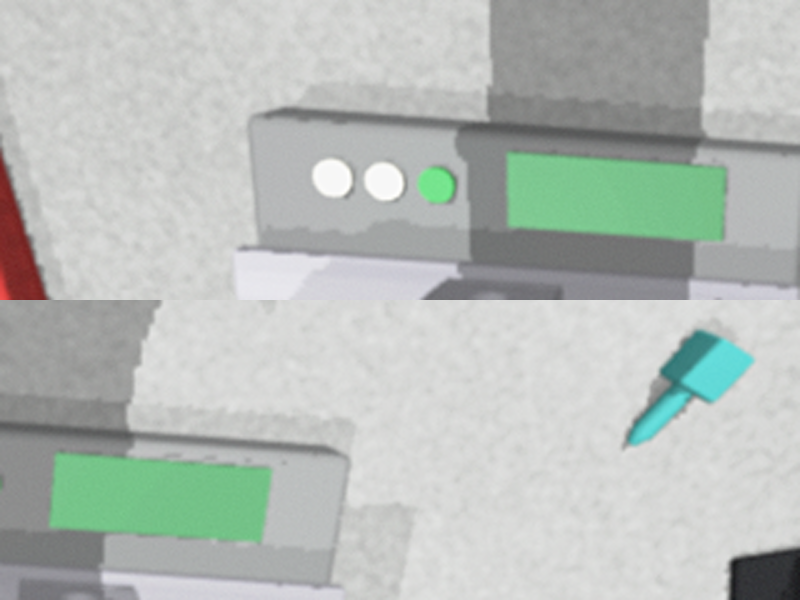

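Both crops show only the scale strip and plate front; the hasp lies just below the crop. I'll back off so the hasp comes clear of the gripper.

```bash
python3 -m pendant '[0.1,0.2,-0.2,0,0,0,0, 0.1,0.4,-0.3,0,0,0,0, 0.1,0.4,-0.3,0,0,0,0, 0.1,0.4,-0.3,0,0,0,0, 0.1,0.4,-0.3,0,0,0,0]'; python3 -c "
from h import *
shot('wrist','w7')"; python3 -m pendant '[0.1,0,0.3,0,0,0,0, 0.1,0,0.6,0,0,0,0, 0.1,0,0.9,0,0,0,0, 0.1,0,0.9,0,0,0,0, 0.1,0,0.9,0,0,0,0, 0.1,0,0.9,0,0,0,0]'; python3 - <<'E'
from h import *
shot("wrist","w8")
for n in("w7","w8"):
    im=cv2.cvtColor(cv2.imread(f"pics/{n}.png"),cv2.COLOR_BGR2HSV).astype(int)
    m=(abs(im[:,:,0]-18)<8)&(im[:,:,1]>110)&(im[:,:,2]>110)
    k,l,st,c=cv2.connectedComponentsWithStats(m.astype(np.uint8))
    print(n,[(st[i].tolist(),np.round(c[i],1).tolist()) for i in range(1,k) if st[i][4]>20])
E
```

```text
clock: 6.55
tool_pos: [0.3851, -0.0956, 0.2247]
eef_rot: [-0.029, 1.0, 0.0, 0.001]
contact_force: [0.5, -0.7, -1.6]
opening: 0.204
finger_force: 25.0
clock: 7.2
tool_pos: [0.3762, 0.0371, 0.2244]
eef_rot: [-0.027, 1.0, -0.0, -0.0]
contact_force: [-0.6, -0.6, 0.5]
opening: 0.199
finger_force: 25.0
w7 [([140, 220, 19, 5, 47], [148.3, 222.5]), ([80, 225, 13, 4, 22], [85.7, 226.7]), ([3, 229, 23, 6, 53], [13.0, 231.8]), ([77, 244, 21, 5, 48], [86.0, 246.4]), ([19, 248, 13, 5, 24], [24.9, 250.5]), ([91, 262, 11, 5, 21], [96.2, 264.6]), ([16, 267, 22, 5, 43], [25.3, 269.7]), ([242, 272, 17, 72, 578], [248.6, 308.2]), ([392, 272, 17, 72, 590], [401.8, 307.5]), ([87, 280, 20, 6, 37], [96.6, 283.2]), ([101, 359, 437, 10, 2036], [385.0, 364.9])]
w8 [([12, 222, 23, 6, 48], [22.1, 224.9]), ([27, 242, 14, 5, 26], [32.7, 244.0]), ([25, 260, 22, 6, 47], [34.0, 263.1]), ([242, 272, 17, 72, 475], [247.7, 307.1]), ([392, 272, 17, 72, 498], [402.8, 307.5]), ([39, 279, 13, 5, 21], [44.9, 281.1]), ([101, 358, 436, 11, 2044], [385.2, 364.9])]
```

```bash
python3 - <<'E'
from h import *
for n in("w4","w5","w6","w7","w8"):
    s=load(n); print(n,np.round(proj(s,[[.478,-.021,.085],[.478,-.021,.10],[.49,-.021,.11]])).tolist())
cv2.imwrite("pics/m6.png",np.vstack([crop("w7",380,170,200,75,800,300),crop("w8",110,170,200,75,800,300)]))
E
```

```text
w4 [[42.0, 197.0], [27.0, 202.0], [19.0, 220.0]]
w5 [[194.0, 224.0], [187.0, 231.0], [183.0, 249.0]]
w6 [[352.0, 224.0], [354.0, 231.0], [354.0, 250.0]]
w7 [[402.0, 286.0], [405.0, 295.0], [406.0, 314.0]]
w8 [[254.0, 289.0], [251.0, 298.0], [248.0, 317.0]]
```

View pics/m6.png

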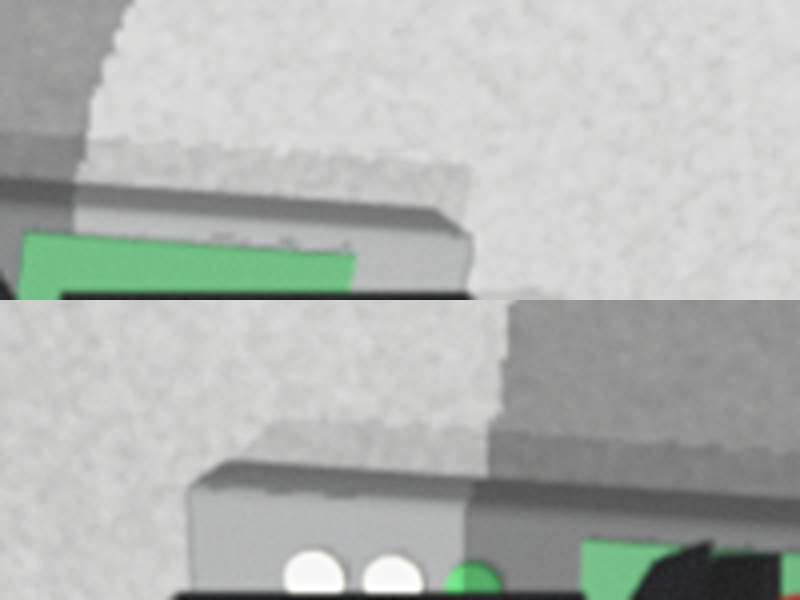

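Here only the scale strip shows (right strip corner in w7 near (497,228), left in w8 near (157,290)); the hasp is hidden because I moved the wrong way. I'll go forward so the hasp sits mid-image.

```bash
python3 -m pendant '[0.1,-0.2,0.1,-0.1,0,0,0, 0.1,-0.5,0.15,-0.1,0,0,0, 0.1,-0.8,0.15,-0.1,0,0,0, 0.1,-0.83,0.15,-0.1,0,0,0, 0.1,-0.83,0.15,-0.1,0,0,0, 0.1,-0.83,0.15,-0.1,0,0,0]'; python3 -c "
from h import *
shot('wrist','w9')"; python3 -m pendant '[0.1,0,-0.3,0,0,0,0, 0.1,0,-0.6,0,0,0,0, 0.1,0,-0.9,0,0,0,0, 0.1,0,-1,0,0,0,0, 0.1,0,-1,0,0,0,0, 0.1,0,-1,0,0,0,0]'; python3 - <<'E'
from h import *
shot("wrist","w10")
for n in("w9","w10"):
    s=load(n); p=proj(s,[[.478,-.021,.085],[.478,-.021,.10],[.49,-.021,.11]]);print(n,np.round(p).tolist())
    im=cv2.cvtColor(cv2.imread(f"pics/{n}.png"),cv2.COLOR_BGR2HSV).astype(int)
    m=(abs(im[:,:,0]-18)<8)&(im[:,:,1]>110)&(im[:,:,2]>110)
    k,l,st,c=cv2.connectedComponentsWithStats(m.astype(np.uint8))
    print(n,[(st[i].tolist(),np.round(c[i],1).tolist()) for i in range(1,k) if st[i][4]>20])
E
```

```text
clock: 7.85
tool_pos: [0.4974, 0.0655, 0.239]
eef_rot: [-0.027, 1.0, -0.0, -0.001]
contact_force: [-0.0, -0.7, -0.0]
opening: 0.202
finger_force: 25.0
clock: 8.5
tool_pos: [0.5067, -0.0812, 0.2396]
eef_rot: [-0.028, 1.0, 0.001, -0.0]
contact_force: [-0.7, 0.1, -0.4]
opening: 0.197
finger_force: 25.0
w9 [[224.0, 151.0], [219.0, 153.0], [216.0, 170.0]]
w9 [([0, 147, 13, 4, 22], [5.1, 148.3]), ([189, 166, 50, 37, 1217], [214.6, 185.2]), ([5, 168, 14, 4, 26], [10.6, 169.5]), ([584, 179, 26, 17, 177], [596.0, 186.4]), ([3, 188, 23, 5, 48], [12.8, 190.1]), ([242, 271, 17, 73, 564], [248.5, 308.0]), ([392, 271, 17, 73, 582], [402.1, 307.8]), ([101, 359, 436, 10, 2033], [384.7, 364.9])]
w10 [[397.0, 148.0], [401.0, 151.0], [402.0, 168.0]]
w10 [([123, 101, 21, 4, 52], [132.3, 102.2]), ([61, 107, 13, 3, 26], [66.2, 107.6]), ([58, 129, 22, 4, 51], [67.3, 130.0]), ([133, 145, 20, 4, 46], [141.6, 146.4]), ([72, 150, 13, 4, 27], [77.3, 151.3]), ([0, 155, 17, 4, 39], [6.7, 156.7]), ([377, 164, 48, 36, 681], [398.8, 184.6]), ([69, 171, 21, 4, 47], [77.6, 172.7]), ([10, 176, 13, 4, 25], [14.7, 177.4]), ([142, 186, 19, 5, 49], [149.9, 187.8]), ([83, 191, 12, 4, 26], [87.7, 192.5]), ([7, 196, 22, 5, 53], [15.7, 197.9]), ([242, 271, 17, 72, 564], [248.5, 307.7]), ([392, 271, 17, 73, 596], [402.0, 307.9]), ([101, 326, 14, 3, 32], [108.4, 326.8]), ([101, 359, 437, 11, 2044], [383.4, 364.9])]
```

Tongue is visible in both. Final measuring picture: both views side by side.

```bash
python3 - <<'E'
from h import *
cv2.imwrite("pics/m7.png",np.vstack([crop("w9",90,120,240,90,800,300),crop("w10",280,120,240,90,800,300)]))
E
```

```text
(no output)
```

View pics/m7.png

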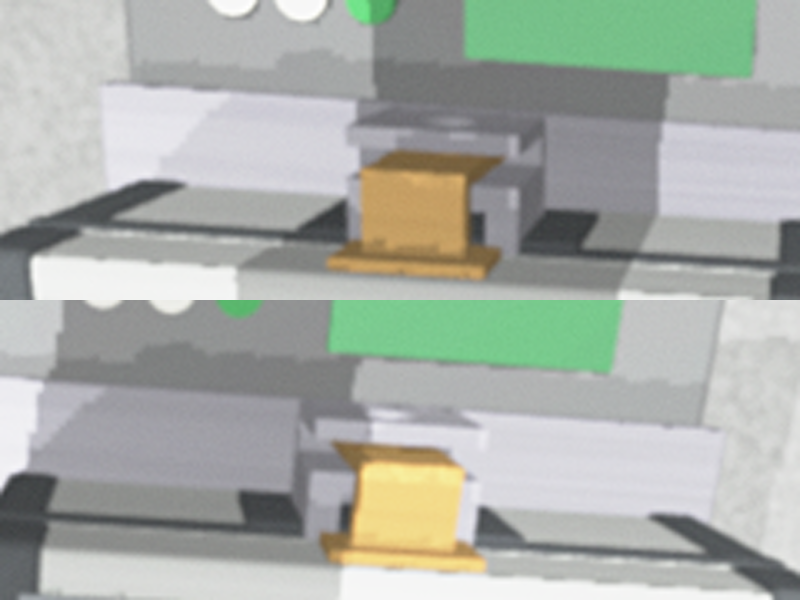

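Top view (w9): the tongue's outer top edge runs from px (198.6,169.5) to (230.4,173.1), with the ear hole's upper rim near (226.5,156). Bottom view (w10): the edge runs (387.1,167.1) to (418.6,169.5), with the rim near (401.5,154). Plate corners are at w9 (120.9,145.5) and w10 (496.6,159).

```bash
python3 - <<'E'
from h import *
from plant import r
a,b=load("w9"),load("w10")
f=lambda p,q:tri((a,p),(b,q))
P={}
for n,p,q in(("A",(198.6,169.5),(387.1,167.1)),("B",(230.4,173.1),(418.6,169.5)),("C",(198.6,193.5),(386.5,192)),("D",(230.4,197.1),(418,195.6)),("rim",(226.5,156),(401.5,154))):
    P[n],e=f(p,q);print(n,np.round(P[n],4),e)
pl,pr=onz(a,(120.9,145.5),.045),onz(b,(496.6,159),.045);e=pl-pr
print("plate",pl,pr,np.linalg.norm(e),"yaw",np.degrees(np.arctan2(e[0],-e[1])))
for x,y in("BA","DC"):
    e=P[x]-P[y];print(x,y,np.linalg.norm(e),"yaw",np.degrees(np.arctan2(-e[0],e[1])))
# pin red in hand
for s,n in((a,"w9"),(b,"w10")):
    im=cv2.imread(f"pics/{n}.png").astype(int);m=((im[:,:,2]>120)&(im[:,:,1]<90)&(im[:,:,0]<90)&(np.arange(640)[None]>250)&(np.arange(640)[None]<400))
    k,l,st,c=cv2.connectedComponentsWithStats(m.astype(np.uint8));print([st[i].tolist() for i in range(1,k) if st[i][4]>50])
st=r.get_state();print(st["tool_pos"],np.degrees(R.from_quat(st["eef_rot"]).as_rotvec()))
M=R.from_quat(st["eef_rot"]).as_matrix();T=st["tool_pos"]
# head rear top edge predicted: tool x +0.0207-?, z -0.0267
for dx in(.0207,-.0013): print(dx,proj(b,[T+M@[dx,y,-.0177-.009] for y in(-.009,.009)]).round(1).tolist())
E
```

```text
A [ 0.4894 -0.0332  0.1138] [[-0.0, -0.0], [-0.0, 0.0]]
B [ 0.4903 -0.0085  0.114 ] [[-0.0, -0.7], [-0.0, 0.7]]
C [ 0.5079 -0.0325  0.1179] [[0.0, 0.4], [-0.0, -0.4]]
D [ 0.5094 -0.0077  0.1182] [[0.0, 0.4], [-0.0, -0.4]]
rim [ 0.4818 -0.0178  0.09  ] [[0.0, 0.1], [0.0, -0.1]]
plate [ 0.48460262 -0.13093749  0.045     ] [0.4879686 0.0850026 0.045    ] 0.21596632405560037 yaw -0.8930287785003457
B A 0.024748229263287735 yaw -2.300604672057548
D C 0.024879409934233227 yaw -3.4078846059530274
[[301, 243, 48, 45, 2026]]
[[302, 243, 47, 45, 2027]]
[ 0.50696452 -0.08039199  0.23967009] [-5.25124175e+00  1.79918408e+02  1.44499325e-01]
0.0207 [[300.7, 231.5], [350.8, 231.4]]
-0.0013 [[301.9, 286.5], [349.8, 286.4]]
```

```bash
python3 - <<'E'
from h import *
im=cv2.imread("pics/w10.png")
print([(y,im[y,325,::-1].tolist()) for y in range(222,300,3)])
print([(x,im[275,x,::-1].tolist()) for x in range(294,358,4)])
# seam: darkest row per column
for n,x0,y0,x1,y1,cols in(("w9",90+60/3.333,120+228/3.333,90+780/3.333,120+268/3.333,list(range(120,185,4))+list(range(255,322,4))),("w10",280+50/3.333,120+220/3.333,280+750/3.333,120+262/3.333,list(range(296,366,4))+list(range(430,500,4)))):
    g=cv2.cvtColor(cv2.imread(f"pics/{n}.png"),cv2.COLOR_BGR2GRAY).astype(float);s=load(n);pts=[]
    for x in cols:
        y=int(round(y0+(y1-y0)*(x-x0)/(x1-x0)));w=g[y-6:y+9,x]; k=np.argmax(np.diff(w)); pts.append((x,y-6+k+.5))
    pts=np.array(pts); W=np.array([onz(s,p,.113) for p in pts]); 
    c=np.polyfit(W[:,1],W[:,0],1)
    for _ in range(3):
        e=abs(W[:,0]-np.polyval(c,W[:,1]));k=e<max(.0008,1.5*np.median(e));c=np.polyfit(W[k,1],W[k,0],1)
    print(n,"yaw",-np.degrees(np.arctan(c[0])),"x at y=-.02",np.polyval(c,-.02),k.sum(),len(k),e[k].max())
E
```

```text
[(222, [163, 170, 173]), (225, [163, 172, 175]), (228, [164, 169, 173]), (231, [163, 169, 172]), (234, [161, 167, 171]), (237, [159, 166, 167]), (240, [161, 169, 171]), (243, [143, 83, 82]), (246, [142, 46, 42]), (249, [143, 50, 45]), (252, [144, 47, 45]), (255, [146, 51, 47]), (258, [159, 51, 48]), (261, [180, 57, 53]), (264, [185, 60, 55]), (267, [188, 62, 59]), (270, [188, 62, 61]), (273, [184, 57, 54]), (276, [186, 61, 55]), (279, [184, 58, 55]), (282, [183, 58, 55]), (285, [185, 59, 55]), (288, [84, 71, 75]), (291, [81, 82, 86]), (294, [81, 82, 85]), (297, [87, 89, 92])]
[(294, [41, 43, 41]), (298, [36, 34, 36]), (302, [148, 45, 46]), (306, [185, 60, 56]), (310, [187, 60, 58]), (314, [185, 61, 57]), (318, [185, 59, 55]), (322, [186, 62, 58]), (326, [183, 56, 54]), (330, [186, 60, 57]), (334, [186, 59, 56]), (338, [186, 60, 56]), (342, [187, 61, 58]), (346, [176, 56, 55]), (350, [57, 42, 43]), (354, [37, 39, 41])]
w9 yaw -0.594840961729501 x at y=-.02 0.5085654397566374 34 34 0.000475833768492695
w10 yaw -0.5898546258776394 x at y=-.02 0.5092902168195218 36 36 0.00044784975444112085
```

Box yaw is −0.6°, with the hole at about (0.4825,−0.0208,0.085). In the hand, the shoulder is 12.3 mm ahead of the TCP and the axis 17.7 mm above it, which agrees with the image. Next is staging in front of the hasp.

```bash
cat >> h.py <<'E'
def go(P,yaw=-.6):
    from plant import r
    st=r.get_state();M=R.from_quat(st["eef_rot"]).as_matrix()
    c,s=np.cos(np.radians(yaw)),np.sin(np.radians(yaw))
    G=np.array([[-c,s,0],[-s,-c,0],[0,0,1]]).T@np.diag([1,1,1])
    G=np.column_stack([[-c,-s,0],np.cross([0,0,-1],[-c,-s,0]),[0,0,-1]])
    print("pos",st["tool_pos"].round(4),"shift",(M.T@(np.array(P)-st["tool_pos"])/.15).round(3),"turn",(R.from_matrix(M.T@G).as_rotvec()/(np.pi/2)).round(4),"F",st["contact_force"].round(1))
E
python3 -c "
from h import *
go([.412,-.0202,.225]); go([.4222,-.0202,.0673])"
```

```text
pos [ 0.507  -0.0804  0.2397] shift [0.609 0.437 0.098] turn [0.001  0.     0.0438] F [-0.2  0.8 -0.6]
pos [ 0.507  -0.0804  0.2397] shift [0.541 0.432 1.15 ] turn [0.001  0.     0.0438] F [-0.2  0.8 -0.6]
```

```bash
python3 -m pendant '[0.1,0.2,0.15,0,0,0,0.02, 0.1,0.45,0.3,0.05,0,0,0.044, 0.1,0.61,0.437,0.1,0,0,0.044, 0.1,0.61,0.437,0.1,0,0,0.044, 0.1,0.61,0.437,0.4,0,0,0.044, 0.1,0.57,0.435,0.7,0,0,0.044, 0.1,0.541,0.432,0.9,0,0,0.044, 0.1,0.541,0.432,0.9,0,0,0.044, 0.1,0.541,0.432,0.9,0,0,0.044]'; python3 -c "
from h import *
go([.4222,-.0202,.0673])"
```

```text
clock: 9.45
tool_pos: [0.4229, -0.0215, 0.1047]
eef_rot: [0.006, 1.0, 0.0, -0.0]
contact_force: [0.6, -0.3, -0.1]
opening: 0.202
finger_force: 25.0
pos [ 0.4229 -0.0215  0.1047] shift [0.005 0.009 0.249] turn [ 0.0002 -0.0003 -0.0008] F [ 0.6 -0.3 -0.1]
```

```bash
python3 -m pendant '[0.1,0.005,0.009,0.13,0,0,0, 0.1,0.005,0.009,0.22,0,0,0, 0.1,0.005,0.009,0.249,0,0,0, 0.1,0.005,0.009,0.249,0,0,0, 0.1,0.005,0.009,0.249,0,0,0]'; python3 - <<'E'
from h import *
go([.4222,-.0202,.0673]); go([.4702,-.0207,.0673])
s=shot("wrist","w11"); im=cv2.cvtColor(s["img"],cv2.COLOR_RGB2HSV).astype(int)
m=(abs(im[:,:,0]-18)<8)&(im[:,:,1]>110)&(im[:,:,2]>90)
k,l,st,c=cv2.connectedComponentsWithStats(m.astype(np.uint8));print([(st[i].tolist(),c[i].round(1).tolist()) for i in range(1,k) if st[i][4]>40])
print(proj(s,[[.4905,-.033,.114],[.4905,-.009,.114]]).round(1).tolist())
E
```

```text
clock: 9.95
tool_pos: [0.4226, -0.0212, 0.0682]
eef_rot: [0.007, 1.0, 0.0, 0.001]
contact_force: [0.9, 0.1, -0.1]
opening: 0.201
finger_force: 25.0
pos [ 0.4226 -0.0212  0.0682] shift [0.003 0.007 0.006] turn [ 0.0003  0.0012 -0.0022] F [ 0.9  0.1 -0.1]
pos [ 0.4226 -0.0212  0.0682] shift [-0.317  0.008  0.007] turn [ 0.0003  0.0012 -0.0022] F [ 0.9  0.1 -0.1]
[([242, 271, 17, 73, 578], [248.6, 307.9]), ([392, 272, 17, 72, 592], [401.9, 308.1]), ([101, 358, 437, 12, 2062], [383.4, 364.9])]
[[295.0, 472.9], [359.4, 472.1]]
```

```bash
python3 -m pendant '[0.1,-0.05,0.004,0.003,0,0,0, 0.1,-0.1,0.007,0.007,0,0,0, 0.1,-0.13,0.007,0.007,0,0,0, 0.1,-0.15,0.007,0.007,0,0,0, 0.1,-0.17,0.007,0.007,0,0,0, 0.1,-0.17,0.007,0.007,0,0,0]'; python3 -c "
from h import *
go([.4702,-.0207,.0673])"
```

```text
clock: 10.6
tool_pos: [0.4479, -0.0206, 0.066]
eef_rot: [0.007, 1.0, 0.0, 0.0]
contact_force: [-0.2, 0.4, -0.8]
opening: 0.201
finger_force: 25.0
pos [ 0.4479 -0.0206  0.066 ] shift [-0.148  0.001 -0.009] turn [ 0.0002  0.0003 -0.0023] F [-0.2  0.4 -0.8]
```

```bash
python3 -m pendant '[0.1,-0.02,0,-0.005,0,0,0, 0.1,-0.04,0,-0.005,0,0,0, 0.1,-0.06,0,-0.005,0,0,0, 0.1,-0.08,0,-0.005,0,0,0, 0.1,-0.08,0,-0.005,0,0,0]'; python3 -c "
from h import *
go([.4702,-.0207,.0673])";python3 -m pendant '[0.1,-0.015,0,0,0,0,0, 0.1,-0.03,0,0,0,0,0, 0.1,-0.04,0,0,0,0,0, 0.1,-0.05,0,0,0,0,0, 0.1,-0.05,0,0,0,0,0]'; python3 -c "
from h import *
go([.4702,-.0207,.0673])"
```

```text
clock: 11.1
tool_pos: [0.4602, -0.0207, 0.0668]
eef_rot: [0.007, 1.0, 0.0, 0.0]
contact_force: [-0.0, -1.0, -0.7]
opening: 0.203
finger_force: 25.0
pos [ 0.4602 -0.0207  0.0668] shift [-0.067  0.001 -0.003] turn [ 0.0002  0.0005 -0.0023] F [-0.  -1.  -0.7]
clock: 11.6
tool_pos: [0.4673, -0.0208, 0.0668]
eef_rot: [0.007, 1.0, 0.0, 0.0]
contact_force: [-0.1, -0.2, -0.4]
opening: 0.201
finger_force: 25.0
pos [ 0.4673 -0.0208  0.0668] shift [-0.019  0.001 -0.003] turn [ 0.0001  0.0002 -0.0022] F [-0.1 -0.2 -0.4]
```

```bash
python3 -m pendant '[0.1,-0.006,0,0,0,0,0, 0.1,-0.012,0,0,0,0,0, 0.1,-0.012,0,0,0,0,0]'; python3 -m pendant '[0.1,-0.006,0,0,0,0,0, 0.1,-0.006,0,0,0,0,0]';python3 -m pendant '[0.1,-0.006,0,0,0,0,0, 0.1,-0.006,0,0,0,0,0]'
```

```text
clock: 11.9
tool_pos: [0.4689, -0.0208, 0.0668]
eef_rot: [0.007, 1.0, 0.0, 0.0]
contact_force: [-0.3, -0.5, -0.3]
opening: 0.198
finger_force: 25.0
clock: 12.1
tool_pos: [0.4698, -0.0208, 0.0668]
eef_rot: [0.007, 1.0, 0.0, 0.0]
contact_force: [-0.0, 0.0, -0.0]
opening: 0.199
finger_force: 25.0
clock: 12.3
tool_pos: [0.4699, -0.0209, 0.0667]
eef_rot: [0.007, 1.0, -0.0, -0.001]
contact_force: [-1.7, 0.2, 0.5]
opening: 0.202
finger_force: 25.0
```

```bash
python3 -m pendant '[0.1,-0.004,0,0,0,0,0, 0.1,-0.004,0,0,0,0,0]'; python3 -m pendant '[0.1,-0.004,0,0,0,0,0, 0.1,-0.004,0,0,0,0,0]'
```

```text
clock: 12.5
tool_pos: [0.47, -0.0209, 0.0667]
eef_rot: [0.007, 1.0, -0.0, -0.001]
contact_force: [-3.3, 1.2, 1.8]
opening: 0.195
finger_force: 25.0
clock: 12.7
tool_pos: [0.4714, -0.0212, 0.0667]
eef_rot: [0.007, 1.0, -0.0, -0.0]
contact_force: [-2.4, -0.2, -0.4]
opening: 0.201
finger_force: 25.0
```

```bash
python3 -m pendant '[0.4,0,0,0,0,0,0, 0.4,0,0,0,0,0,0, 0.4,0,0,0,0,0,0, 0.4,0,0,0,0,0,0, 0.4,0.1,0,0,0,0,0, 0.4,0.3,0,0,0,0,0, 0.4,0.5,0,-0.1,0,0,0, 0.4,0.5,0,-0.4,0,0,0, 0.4,0.5,0,-0.7,0,0,0, 0.4,0.5,0,-1,0,0,0, 0.4,0.5,0,-1,0,0,0, 0.4,0.5,0,-1,0,0,0]'; python3 - <<'E'
from h import *
go([.47,-.02,.2397])
E
```

```text
clock: 13.9
tool_pos: [0.3976, -0.0203, 0.2176]
eef_rot: [0.008, 1.0, -0.0, 0.002]
contact_force: [0.3, 0.1, -0.6]
opening: 0.399
finger_force: 0.0
pos [ 0.3976 -0.0203  0.2176] shift [-0.483  0.009 -0.146] turn [ 0.      0.002  -0.0031] F [ 0.3  0.1 -0.6]
```

```bash
python3 -m pendant '[0.4,-0.2,0.2,-0.15,0,0,0, 0.4,-0.5,0.4,-0.15,0,0,0, 0.4,-0.6,0.5,-0.15,0,0,0, 0.4,-0.6,0.5,-0.15,0,0,0, 0.4,-0.6,0.5,-0.15,0,0,0]'; python3 - <<'E'
from h import *
from plant import r
s=shot("wrist","w12"); print(r.get_state()["q"].round(2)); go([.5883,-.022,.28])
def red(n):
    im=cv2.imread(f"pics/{n}.png").astype(int);m=((im[:,:,2]>100)&(im[:,:,1]<.55*im[:,:,2])&(im[:,:,0]<.55*im[:,:,2]))
    k,l,st,c=cv2.connectedComponentsWithStats(m.astype(np.uint8));return [(st[i].tolist(),c[i].round(1).tolist()) for i in range(1,k) if st[i][4]>40]
print(red("w12"))
u=np.array([1,-.0105,0])
for sx in(.4825,.4835):
  for z in(.092,.094): print(sx,z,proj(s,[np.array([sx-dx,-.0208+y,z]) for dx in(.022,0) for y in(-.009,.009)]).round(1).tolist())
im=s["img"]
c=proj(s,[.475,-.0208,.093])[0].round().astype(int);print(c,[(y,im[y,c[0]].tolist()) for y in range(c[1]-22,c[1]+34,2)])
E
```

```text
clock: 14.4
tool_pos: [0.4866, 0.0537, 0.2375]
eef_rot: [0.006, 1.0, -0.001, -0.002]
contact_force: [-0.2, -0.5, 0.1]
opening: 0.402
finger_force: 0.0
[ 0.18  0.57 -0.6   1.95  0.45  0.76  0.88]
pos [0.4862 0.053  0.2377] shift [-0.686 -0.491 -0.284] turn [-0.0012 -0.0025 -0.0019] F [-0.6 -0.1 -0.1]
[([0, 106, 70, 144, 3822], [32.8, 180.7]), ([225, 150, 25, 27, 605], [237.1, 162.8])]
0.4825 0.092 [[223.3, 151.0], [245.1, 150.7], [225.6, 177.0], [247.0, 176.8]]
0.4825 0.094 [[222.6, 151.3], [244.6, 151.0], [224.9, 177.5], [246.4, 177.3]]
0.4835 0.092 [[223.4, 152.2], [245.2, 151.9], [225.7, 178.2], [247.0, 177.9]]
0.4835 0.094 [[222.7, 152.5], [244.6, 152.2], [225.0, 178.7], [246.5, 178.4]]
[235 168] [(146, [129, 133, 130]), (148, [127, 131, 131]), (150, [135, 73, 72]), (152, [182, 56, 53]), (154, [196, 65, 61]), (156, [192, 61, 59]), (158, [194, 64, 59]), (160, [194, 62, 58]), (162, [197, 65, 62]), (164, [193, 61, 57]), (166, [194, 62, 58]), (168, [194, 61, 59]), (170, [196, 63, 63]), (172, [196, 63, 60]), (174, [178, 56, 52]), (176, [144, 91, 94]), (178, [128, 130, 137]), (180, [122, 122, 128]), (182, [148, 147, 154]), (184, [139, 138, 145]), (186, [138, 134, 136]), (188, [118, 97, 71]), (190, [115, 92, 59]), (192, [117, 96, 62]), (194, [168, 136, 85]), (196, [202, 164, 101]), (198, [207, 166, 103]), (200, [193, 154, 97])]
```

```bash
python3 -m pendant '[0.4,0,-0.3,0,0,0,0, 0.4,0,-0.6,0,0,0,0, 0.4,0,-0.9,0,0,0,0, 0.4,0,-1,0,0,0,0, 0.4,0,-1,0,0,0,0, 0.4,0,-1,0,0,0,0]'; python3 - <<'E'
from h import *
shot("wrist","w13")
def redness(n):
    im=cv2.imread(f"pics/{n}.png").astype(float); return im[:,:,2]-im[:,:,1]
for n in("w12","w13"):
    s=load(n);g=redness(n);cx,cy=proj(s,[.472,-.0208,.093])[0].round().astype(int)
    for y in range(cy-18,cy+14,3): print(n,y,cx-18,g[y,cx-18:cx+20].astype(int).tolist())
s=load("w13");im=cv2.imread("pics/w13.png")[:,:,::-1];c=proj(s,[.475,-.0208,.093])[0].round().astype(int);print(c,[(y,im[y,c[0]].tolist()) for y in range(c[1]-22,c[1]+34,1)])
E
```

```text
clock: 15.05
tool_pos: [0.4848, -0.0958, 0.239]
eef_rot: [0.007, 1.0, 0.0, -0.001]
contact_force: [-0.3, 1.2, -0.6]
opening: 0.4
finger_force: 0.0
w12 147 217 [0, -2, 0, -2, -1, -2, -2, -2, -3, -3, -2, -5, -2, -3, -4, -6, -3, -3, -3, -3, -5, -4, -20, -56, -74, -76, -74, -76, -75, -75, -74, -74, -73, -73, -73, -73, -71, -74]
w12 150 217 [0, -3, 0, 0, -2, 0, -4, -2, 6, 20, 32, 39, 44, 51, 58, 60, 64, 63, 62, 62, 63, 63, 56, 44, 35, 34, 32, 28, 21, 20, 13, -9, -42, -67, -74, -74, -72, -74]
w12 153 217 [-1, -1, -2, -3, -1, -4, -1, 25, 86, 128, 136, 133, 133, 131, 131, 130, 133, 133, 131, 130, 132, 130, 133, 131, 131, 132, 129, 120, 102, 83, 84, 77, 35, -29, -68, -74, -72, -73]
w12 156 217 [-2, -1, 0, -3, -1, -3, -2, 21, 77, 125, 133, 133, 131, 133, 131, 132, 132, 132, 131, 131, 132, 132, 131, 132, 132, 134, 127, 123, 105, 87, 77, 80, 62, 26, 1, -2, 0, -2]
w12 159 217 [-2, -2, -2, -2, -1, -3, -4, 15, 71, 123, 134, 132, 133, 132, 132, 133, 131, 132, 130, 132, 133, 130, 132, 131, 134, 132, 129, 124, 106, 86, 81, 77, 64, 26, 1, -2, 0, -2]
w12 162 217 [-1, 0, -2, -2, -2, -3, -6, 9, 63, 121, 1
[... 3601 characters left out ...]
 [245, 87, 85]), (172, [245, 85, 84]), (173, [245, 84, 80]), (174, [236, 75, 72]), (175, [203, 99, 102]), (176, [179, 162, 169]), (177, [202, 204, 213]), (178, [185, 187, 194]), (179, [166, 165, 173]), (180, [200, 198, 208]), (181, [222, 222, 228]), (182, [219, 218, 224]), (183, [215, 213, 219]), (184, [214, 212, 220]), (185, [212, 210, 220]), (186, [179, 173, 177]), (187, [138, 120, 101]), (188, [141, 111, 68]), (189, [162, 131, 82]), (190, [165, 132, 85]), (191, [163, 133, 83]), (192, [175, 141, 89]), (193, [213, 170, 105]), (194, [238, 205, 128]), (195, [243, 220, 139]), (196, [244, 223, 143]), (197, [244, 223, 142]), (198, [243, 220, 139]), (199, [241, 215, 133]), (200, [239, 213, 132])]
```

```bash
python3 - <<'E'
from h import *
a,b=load("w12"),load("w13")
for n,p,q in(("rearL",(224.7,151),(403,150)),("rearR",(244.9,150.8),(424,149.8)),("frL",(225.6,175.5),(402.4,175)),("frR",(245.7,175.5),(423.3,175))):
    P,e=tri((a,p),(b,q));print(n,P.round(4),e)
for z,n,ya,yb in((.114,"tongue",193.5,192.8),(.1,"ear top robot edge",181,179.7),(.1,"ear top box edge",187.3,186.3),(.094,"head front z94",176,175.3),(.090,"head front z90",176,175.3),(.094,"head rear",150.6,149.6)):
    print(n,onz(a,(235,ya),z)[:2].round(4),onz(b,(414,yb),z)[:2].round(4))
E
```

```text
rearL [ 0.461  -0.0297  0.0885] [[-0.0, -0.0], [-0.0, 0.0]]
rearR [ 0.4609 -0.0125  0.0899] [[0.0, 0.0], [0.0, -0.0]]
frL [ 0.4816 -0.0299  0.0913] [[0.0, 0.3], [0.0, -0.3]]
frR [ 0.4815 -0.0126  0.0927] [[0.0, 0.3], [0.0, -0.3]]
tongue [ 0.4911 -0.0171] [ 0.4914 -0.0251]
ear top robot edge [ 0.4842 -0.02  ] [ 0.484  -0.0221]
ear top box edge [ 0.4895 -0.0204] [ 0.4896 -0.0218]
head front z94 [ 0.4813 -0.0213] [ 0.4816 -0.0208]
head front z90 [ 0.4821 -0.0223] [ 0.4825 -0.0198]
head rear [ 0.4601 -0.0196] [ 0.46   -0.0218]
```

```bash
python3 -m pendant '[1,-0.1,0.05,-0.2,0,0,-0.09, 1,-0.2,0.05,-0.2,0,0,-0.18, 1,-0.3,0.05,-0.2,0,0,-0.27, 1,-0.4,0.05,-0.2,0,0,-0.36, 1,-0.5,0.05,-0.2,0,0,-0.45, 1,-0.6,0.05,-0.2,0,0,-0.54, 1,-0.69,0.05,-0.2,0,0,-0.63, 1,-0.69,0.05,-0.2,0,0,-0.72, 1,-0.69,0.05,-0.2,0,0,-0.81, 1,-0.69,0.05,-0.2,0,0,-0.9, 1,-0.69,0.05,-0.2,0,0,-0.99, 1,-0.69,0.05,-0.2,0,0,-1]'; python3 - <<'E'
from h import *
from plant import r
print(r.get_state()["q"].round(2)); go([.5891,-.0223,.138],89.4)
s=shot("wrist","w14")
g=cv2.cvtColor(s["img"],cv2.COLOR_RGB2GRAY)
B=lambda y,z,x=0:[.5891+x+.0105*y,-.0223+y-.0105*x,.045+z]
print(proj(s,[B(y,.119,x) for y in(-.044,.044) for x in(-.006,.006)]).round(1).tolist())
m=(g<70).astype(np.uint8);k,l,st,c=cv2.connectedComponentsWithStats(m);print([(st[i].tolist(),c[i].round(1).tolist()) for i in range(1,k) if st[i][4]>80])
for y in range(40,240,20): print(y,[(x,int(g[y,x])) for x in range(285,365,5)])
E
```

```text
clock: 16.3
tool_pos: [0.5892, -0.0879, 0.2691]
eef_rot: [-0.704, 0.71, 0.001, 0.0]
contact_force: [0.4, 0.2, 0.9]
opening: 1.0
finger_force: 0.0
[ 0.61  0.79 -1.04  1.6   0.72  1.18  2.54]
pos [ 0.5892 -0.0879  0.2691] shift [-0.436  0.005  0.875] turn [0.0002 0.0008 0.0007] F [0.4 0.2 0.9]
[[333.7, 218.7], [317.6, 218.7], [333.0, 321.3], [318.2, 321.3]]
[([343, 0, 83, 13, 156], [382.8, 5.7]), ([0, 170, 640, 230, 38425], [206.2, 339.4]), ([315, 193, 325, 172, 16214], [529.9, 292.9]), ([320, 326, 12, 7, 82], [325.5, 328.9])]
40 [(285, 140), (290, 143), (295, 140), (300, 142), (305, 138), (310, 145), (315, 139), (320, 141), (325, 139), (330, 140), (335, 139), (340, 145), (345, 142), (350, 137), (355, 142), (360, 135)]
60 [(285, 144), (290, 140), (295, 138), (300, 143), (305, 144), (310, 142), (315, 143), (320, 140), (325, 142), (330, 141), (335, 140), (340, 141), (345, 141), (350, 147), (355, 136), (360, 141)]
80 [(285, 145), (290, 140), (295, 140), (300, 141), (305, 137), (310, 139), (315, 144), (320, 142), (325, 142), (330, 142), (335, 142), (340, 139), (345, 140), (350, 144), (355,
[... 690 characters left out ...]
5, 199), (320, 202), (325, 200), (330, 199), (335, 199), (340, 199), (345, 197), (350, 200), (355, 200), (360, 200)]
180 [(285, 141), (290, 144), (295, 142), (300, 142), (305, 199), (310, 200), (315, 197), (320, 197), (325, 199), (330, 203), (335, 200), (340, 202), (345, 200), (350, 202), (355, 203), (360, 202)]
200 [(285, 140), (290, 144), (295, 141), (300, 140), (305, 142), (310, 144), (315, 83), (320, 45), (325, 38), (330, 42), (335, 105), (340, 172), (345, 200), (350, 196), (355, 194), (360, 193)]
220 [(285, 139), (290, 139), (295, 146), (300, 141), (305, 142), (310, 141), (315, 145), (320, 39), (325, 53), (330, 49), (335, 179), (340, 179), (345, 178), (350, 197), (355, 197), (360, 198)]
```

The handle lands at columns 317–333 in row 220, as predicted. But q7 is close to its limit, so I'll turn the other way round.

```bash
python3 -m pendant '[1,-0.1,0,0,0,0,0.09, 1,-0.2,0,0,0,0,0.18, 1,-0.3,0,0,0,0,0.27, 1,-0.4,0,0,0,0,0.36, 1,-0.5,0,0,0,0,0.45, 1,-0.6,0,0,0,0,0.54, 1,-0.7,0,0,0,0,0.63, 1,-0.8,0,0,0,0,0.72, 1,-0.83,0,0,0,0,0.81, 1,-0.83,0,0,0,0,0.9, 1,-0.83,0,0,0,0,0.99, 1,-0.83,0,0,0,0,1]'; python3 -m pendant '[1,0,0,0,0,0,0.09, 1,0,0,0,0,0,0.18, 1,0,0,0,0,0,0.27, 1,0,0,0,0,0,0.36, 1,0,0,0,0,0,0.45, 1,0,0,0,0,0,0.54, 1,0,0,0,0,0,0.63, 1,0,0,0,0,0,0.72, 1,0,0,0,0,0,0.81, 1,0,0,0,0,0,0.9, 1,0,0,0,0,0,0.99, 1,0,0,0,0,0,1]';  python3 - <<'E'
from h import *
from plant import r
print(r.get_state()["q"].round(2)); go([.5891,-.0223,.138],-90.6)
s=shot("wrist","w15")
g=cv2.cvtColor(s["img"],cv2.COLOR_RGB2GRAY)
B=lambda y,z,x=0:[.5891+x+.0105*y,-.0223+y-.0105*x,.045+z]
print(proj(s,[B(y,.119,x) for y in(-.044,.044,.052) for x in(-.006,.006)]).round(1).tolist())
for y in (190,200,210,220,230): print(y,g[y,305:350].tolist())
print([(y,int(g[y,325])) for y in range(170,240,3)])
E
```

```text
clock: 17.55
tool_pos: [0.5908, 0.0357, 0.2697]
eef_rot: [0.008, 1.0, -0.0, 0.0]
contact_force: [-0.1, -0.8, 0.3]
opening: 0.999
finger_force: 0.0
clock: 18.75
tool_pos: [0.5909, 0.0353, 0.2694]
eef_rot: [0.712, 0.702, 0.0, -0.0]
contact_force: [-0.7, 0.0, -0.1]
opening: 0.997
finger_force: 0.0
[-0.04  0.61 -0.17  1.63  0.12  0.91 -0.26]
pos [0.5909 0.0353 0.2694] shift [-0.384 -0.007  0.876] turn [ 0.     -0.     -0.0016] F [-0.7  0.  -0.1]
[[317.4, 313.8], [332.2, 313.7], [316.3, 209.8], [332.5, 209.8], [316.2, 199.5], [332.5, 199.4]]
190 [125, 124, 126, 123, 119, 103, 81, 78, 79, 77, 77, 75, 63, 53, 54, 49, 51, 56, 54, 52, 52, 53, 53, 56, 49, 58, 65, 79, 89, 89, 89, 87, 89, 109, 134, 145, 146, 147, 145, 144, 146, 146, 144, 143, 143]
200 [123, 124, 122, 126, 124, 122, 127, 124, 124, 114, 97, 71, 40, 39, 42, 42, 43, 45, 43, 47, 45, 41, 46, 43, 45, 44, 45, 75, 108, 129, 139, 145, 145, 146, 146, 147, 145, 148, 146, 147, 147, 144, 145, 145, 144]
210 [126, 126, 127, 127, 126, 124, 126, 122, 125, 125, 121, 96, 53, 35, 45, 41, 43, 43, 41, 45, 42, 45, 45, 43, 39, 39, 53, 100, 140, 146, 144, 144, 143, 142, 146, 146, 146, 147, 147, 146, 146, 146, 146, 147, 147]
220 [125, 124, 126, 125, 125, 123, 125, 127, 125, 127, 124, 109, 59, 38, 41, 42, 43, 43, 46, 47, 42, 46, 45, 41, 43, 43, 51, 100, 143, 149, 146, 146, 145, 146, 145, 144, 148, 146, 146, 147, 147, 145, 146, 148, 147]
230 [127, 124, 126, 125, 124, 126, 126, 128, 127, 128, 126, 109, 61, 36, 38, 38, 40, 46, 44, 46, 47, 45, 44, 48, 41, 42, 52, 101, 142, 147, 148, 145, 146, 148, 148, 146, 147, 145, 146, 148, 145, 148, 147, 144, 145]
[(170, 142), (173, 143), (176, 90), (179, 83), (182, 74), (185, 62), (188, 66), (191, 34), (194, 33), (197, 43), (200, 45), (203, 43), (206, 45), (209, 45), (212, 45), (215, 44), (218, 46), (221, 44), (224, 44), (227, 43), (230, 47), (233, 45), (236, 41), (239, 43)]
```

```bash
python3 -m pendant '[1,-0.1,-0.007,0.2,0,0,0, 1,-0.15,-0.007,0.4,0,0,0, 1,-0.15,-0.007,0.4,0,0,0, 1,-0.15,-0.007,0.4,0,0,0, 1,-0.15,-0.007,0.4,0,0,0]';  python3 - <<'E'
from h import *
go([.5891,-.0223,.138],-90.6)
s=shot("wrist","w16");g=cv2.cvtColor(s["img"],cv2.COLOR_RGB2GRAY)
print([(y,int(g[y,325])) for y in range(90,240,3)])
for y in(200,215,230):print(y,g[y,305:355].tolist())
E
```

```text
clock: 19.3
tool_pos: [0.5908, 0.0131, 0.2108]
eef_rot: [0.711, 0.703, 0.001, 0.001]
contact_force: [-0.1, 0.2, 0.8]
opening: 1.001
finger_force: 0.0
pos [0.5908 0.0131 0.2108] shift [-0.237 -0.01   0.485] turn [ 0.0017 -0.0008 -0.0009] F [-0.1  0.2  0.8]
[(90, 180), (93, 186), (96, 216), (99, 138), (102, 191), (105, 235), (108, 236), (111, 236), (114, 236), (117, 236), (120, 192), (123, 179), (126, 180), (129, 179), (132, 180), (135, 181), (138, 183), (141, 183), (144, 132), (147, 127), (150, 127), (153, 124), (156, 123), (159, 141), (162, 90), (165, 90), (168, 85), (171, 65), (174, 61), (177, 64), (180, 27), (183, 36), (186, 36), (189, 45), (192, 43), (195, 45), (198, 44), (201, 45), (204, 46), (207, 42), (210, 43), (213, 44), (216, 47), (219, 44), (222, 44), (225, 42), (228, 46), (231, 46), (234, 49), (237, 42)]
200 [125, 129, 125, 125, 125, 126, 127, 111, 77, 43, 39, 38, 42, 40, 43, 44, 46, 43, 39, 43, 45, 45, 44, 42, 44, 45, 41, 44, 69, 115, 145, 147, 147, 144, 147, 144, 146, 144, 146, 144, 145, 148, 147, 146, 143, 144, 145, 144, 143, 147]
215 [124, 126, 125, 123, 124, 125, 126, 113, 78, 43, 33, 41, 43, 43, 41, 44, 45, 39, 45, 47, 44, 39, 41, 43, 45, 47, 36, 46, 71, 114, 143, 145, 145, 143, 144, 145, 145, 145, 142, 145, 148, 145, 146, 143, 148, 145, 146, 148, 148, 145]
230 [126, 127, 123, 126, 125, 129, 127, 119, 93, 50, 34, 37, 41, 43, 45, 42, 49, 42, 45, 40, 45, 47, 42, 45, 48, 46, 41, 45, 85, 127, 144, 146, 146, 147, 147, 148, 147, 149, 146, 146, 146, 145, 147, 147, 145, 146, 148, 147, 148, 147]
```

```bash
python3 - <<'E'
from h import *
a,b=load("w15"),load("w16")
for p,q in((190,179),(175,160.5)): print(tri((a,(325,p)),(b,(324,q))))
P=[.5891,.03,.164];print(proj(b,[[.5831,.02,.164],[.5951,.02,.164],[.5831,.02,.152],[.5951,.02,.152]]).round(1))
E
```

```text
(array([0.59007047, 0.03217199, 0.14573649]), [[-0.1, -0.0], [0.2, 0.0]])
(array([0.59019602, 0.04110202, 0.13126152]), [[-0.1, -0.0], [0.2, 0.0]])
[[312.2 207.1]
 [333.3 206.8]
 [312.9 201.2]
 [332.8 200.9]]
```

```bash
python3 -m pendant '[1,-0.15,-0.01,0.05,0,0,0, 1,-0.237,-0.01,0.15,0,0,0, 1,-0.237,-0.01,0.3,0,0,0, 1,-0.237,-0.01,0.42,0,0,0, 1,-0.237,-0.01,0.48,0,0,0, 1,-0.237,-0.01,0.485,0,0,0, 1,-0.237,-0.01,0.485,0,0,0]';  python3 - <<'E'
from h import *
go([.5893,-.0223,.138],-90.6)
E
```

```text
clock: 20.05
tool_pos: [0.5885, -0.0231, 0.1375]
eef_rot: [0.712, 0.702, 0.001, 0.0]
contact_force: [-0.0, -0.7, -0.2]
opening: 0.999
finger_force: 0.0
pos [ 0.5885 -0.0231  0.1375] shift [ 0.006  0.005 -0.004] turn [ 0.001  -0.0002 -0.0017] F [-0.  -0.7 -0.2]
```

```bash
python3 -m pendant '[0.3,0,-0.005,0,0,0,0, 0.2,0,-0.005,0,0,0,0, 0.2,0,-0.005,0,0,0,0, 0,0,-0.005,0,0,0,0, 0,0,-0.005,0,0,0,0, 0,0,-0.005,0,0,0,0, 0,0,-0.005,0,0,0,0, 0,0,-0.005,0,0,0,0]' 10; python3 -m pendant '[0,0,0,0,0,0,0, 0,0,0,0,0,0,0, 0,0,0,0,0,0,0]' 50
```

```text
clock: 20.85
tool_pos: [0.587, -0.0236, 0.1365]
eef_rot: [0.712, 0.702, 0.0, -0.0]
contact_force: [-0.2, -0.1, -0.5]
opening: 0.296
finger_force: 0.0
clock: 21.15
tool_pos: [0.5881, -0.0236, 0.1368]
eef_rot: [0.712, 0.702, 0.001, 0.001]
contact_force: [3.0, 0.6, -0.2]
opening: 0.124
finger_force: 50.0
```

```bash
python3 -m pendant '[0,0,0,-0.01,0,0,0, 0,0,0,-0.02,0,0,0, 0,0,0,-0.03,0,0,0, 0,0,0,-0.04,0,0,0, 0,0,0,-0.04,0,0,0]'; python3 - <<'E'
from plant import r
s=r.get_state();print(s["contact_force"].round(2),s["moment"].round(3),s["opening"])
E
```

```text
clock: 21.65
tool_pos: [0.5861, -0.0236, 0.1422]
eef_rot: [0.712, 0.702, -0.001, -0.001]
contact_force: [0.5, -0.6, -7.1]
opening: 0.128
finger_force: 50.0
[ 0.55 -0.6  -7.12] [-0.071 -0.026  0.002] 0.12822955758960863
```

```bash
python3 -m pendant '[0,0,0,-0.03,0,0,0, 0,0,0,-0.08,0,0,0, 0,0,0,-0.15,0,0,0, 0,0,0,-0.22,0,0,0, 0,0,0,-0.29,0,0,0, 0,0,0,-0.36,0,0,0, 0,0,0,-0.43,0,0,0, 0,0,0,-0.5,0,0,0, 0,0,0,-0.56,0,0,0, 0,0,0,-0.61,0,0,0, 0,0,0,-0.64,0,0,0, 0,0,0,-0.65,0,0,0]';python3 -m pendant '[0,0,0,0,0,0,0, 0,0,0,0,0,0,0, 0,0,0,0,0,0,0, 0,0,0,0,0,0,0, 0,0,0,0,0,0,0, 0,0,0,0,0,0,0]'; python3 - <<'E'
from h import *
from plant import r
s=r.get_state();print(s["tool_pos"],s["contact_force"].round(2),s["moment"].round(3),s["opening"])
a,b=shot("side","s20"),shot("scene","c20")
for n,S in(("s20",a),("c20",b)):
    im=S["img"].astype(int);m=((im[:,:,0]>90)&(im[:,:,1]<.6*im[:,:,0])&(im[:,:,2]<.6*im[:,:,0]))
    k,l,st,c=cv2.connectedComponentsWithStats(m.astype(np.uint8));print(n,[(st[i].tolist(),c[i].round(1).tolist()) for i in range(1,k) if st[i][4]>8 and st[i][4]<400])
    print("exp head",proj(S,[.47,-.022,.19]).round(1),"exp spare",proj(S,[.4866,.3034,.03]).round(1))
E
```

```text
clock: 22.85
tool_pos: [0.5871, -0.0235, 0.2405]
eef_rot: [0.712, 0.702, 0.0, 0.0]
contact_force: [0.1, -0.4, -4.7]
opening: 0.123
finger_force: 50.0
clock: 23.45
tool_pos: [0.5869, -0.0236, 0.24]
eef_rot: [0.712, 0.702, -0.0, -0.0]
contact_force: [0.2, -0.7, -5.3]
opening: 0.124
finger_force: 50.0
[ 0.58691587 -0.02355087  0.23996583] [ 0.2  -0.7  -5.33] [-0.071  0.013 -0.03 ] 0.12439062298897631
s20 [([534, 0, 6, 9, 32], [536.3, 2.9]), ([538, 0, 9, 17, 78], [541.7, 7.2]), ([332, 125, 2, 11, 15], [332.3, 129.3]), ([352, 127, 3, 6, 11], [353.1, 129.8]), ([338, 128, 3, 5, 11], [339.2, 130.1]), ([359, 130, 3, 4, 10], [360.0, 131.2]), ([351, 140, 3, 7, 14], [351.8, 143.3]), ([334, 157, 10, 10, 80], [338.5, 161.2]), ([194, 207, 7, 5, 31], [197.2, 209.0]), ([202, 208, 7, 5, 31], [205.0, 209.9])]
exp head [[338.6 158.9]] exp spare [[298.9 304.9]]
c20 [([289, 175, 9, 9, 45], [292.4, 178.3]), ([430, 261, 6, 5, 21], [432.7, 263.2]), ([438, 264, 7, 6, 27], [440.9, 266.3]), ([229, 303, 4, 6, 11], [230.1, 305.3]), ([230, 315, 4, 6, 14], [231.2, 317.1]), ([212, 320, 7, 7, 10], [215.3, 323.2]), ([199, 322, 7, 8, 11], [201.7, 325.1]), ([223, 322, 6, 7, 12], [225.6, 324.8]), ([183, 327, 5, 7, 21], [184.6, 329.4]), ([231, 326, 6, 9, 23], [233.0, 329.4]), ([207, 328, 5, 6, 11], [208.9, 330.3]), ([215, 330, 8, 9, 15], [217.9, 334.1]), ([223, 335, 7, 9, 16], [225.8, 338.9]), ([199, 337, 5, 6, 10], [201.0, 339.5]), ([183, 340, 5, 7, 16], [184.5, 342.8]), ([207, 342, 5, 6, 10], [209.0, 344.5]), ([191, 346, 5, 6, 9], [193.2, 348.3]), ([216, 347, 5, 5, 10], [217.7, 348.7]), ([199, 349, 7, 8, 11], [202.3, 352.4])]
exp head [[294.1 178.3]] exp spare [[368.1 171.3]]
```

```bash
python3 - <<'E'
from h import *
S,D=load("scene0"),load("side0")
print("head",tri((load("c20"),(292.4,178.3)),(load("s20"),(338.5,161.2))))
d=np.array([-.0008,-.001,.1032])  # slide + lift since first picture (approx)
for cam,s,n,pts in(("scene0",S,"c20",((286,229),(334,257),(380,212))),("side0",D,"s20",((257.5,190.8),(311.8,197.8)))):
    A=cv2.imread(f"pics/{cam}.png",0);B=cv2.imread(f"pics/{n}.png",0)
    for p in pts:
        W=onz(s,p,.12);q=proj(s,W+d)[0]; k=np.linalg.norm(W-s["T"][:3,3])/np.linalg.norm(W+d-s["T"][:3,3])
        M=np.float32([[k,0,20-k*p[0]],[0,k,20-k*p[1]]]);t=cv2.warpAffine(A,M,(41,41))[8:33,8:33]
        x,y=q.round().astype(int);w=B[y-26:y+27,x-26:x+27];m=cv2.matchTemplate(w,t,cv2.TM_CCOEFF_NORMED);_,v,_,l=cv2.minMaxLoc(m)
        print(cam,p,"W",W.round(3),"pred",q.round(1),"found",(x-26+l[0]+12,y-26+l[1]+12),round(v,2))
E
```

```text
head (array([ 0.4668413 , -0.0201853 ,  0.18623871]), [[1.2, 0.4], [1.2, -0.5]])
scene0 (286, 229) W [ 0.518 -0.114  0.12 ] pred [282.6 194.2] found (np.int64(283), np.int64(194)) 0.84
scene0 (334, 257) W [ 0.657 -0.118  0.12 ] pred [334.1 221.5] found (np.int64(334), np.int64(222)) 0.96
scene0 (380, 212) W [0.661 0.067 0.12 ] pred [383.2 177.6] found (np.int64(383), np.int64(185)) 0.56
side0 (257.5, 190.8) W [0.655 0.067 0.12 ] pred [254.2 160.6] found (np.int64(254), np.int64(161)) 0.89
side0 (311.8, 197.8) W [0.518 0.057 0.12 ] pred [312.1 167.7] found (np.int64(312), np.int64(168)) 0.88
```

```bash
python3 -c "
from plant import r
print(r.finish_job())"
```

```text
the job is handed in; nothing more can be done
None
```

The job is handed in at about 23.5 s: the red pin is in the hasp, pushed until it met the outer ear, and the box is held about 10 cm above the scale, level to within about 1° by camera. After release the pin's head sagged a few degrees, leaving the top of its shoulder about 2 mm off the ear, and it was near home (to a few mm) in the lifted view. I did not check the tray, watch, sunglasses, stamp, tape roll or spare pin again at the end.

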